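# Clear the glass offcuts off the scribing table

## Robot

A 6-joint arm with a two-finger parallel gripper is mounted at the origin on the work surface. World frame = base frame: x ahead of the robot, y to its left, z up, the work surface at z = 0. Lengths are in m, angles in rad, forces in N, time in s.
With the tool pointing down it reaches from about 0.275 to 1 m from the base axis. Payload 8.4 kg.
Tool frame: the origin (TCP) lies on the front face of the gripper's body, between the roots of the fingers; the fingertips stand arm.tips_ahead ahead of it and the grasp point (between the pads) lies 54 mm ahead of it (arm.tips_ahead is the distance from the TCP to the fingertips, in m); z points along the fingers, y is the direction in which the jaws open and shut (so a half turn about z gives the same grasp; the last joint's range is limited). The gripper opens to 85 mm and grips with 20 to 120 N. Pads are 22 mm wide; open, the fingers measure 114 mm over their backs; the gripper's body (76 mm by 85 mm) begins 54 mm behind the grasp point. The pads swing forward as they close: fully open they stand 13 mm farther back than shut.
Start: joints at [1.141, 0.353, 1.633, -0, 1.155, -0.002], TCP at [0.259, 0.569, 0.304] pointing down, gripper open.
Joint ranges: [-2.63, 2.63], [-0.92, 2.1], [0.06, 2.66], [-1.3, 4.44], [0, 2.69], [-3.02, 3.02]. Speed limits (rad/s): [2.22, 2.22, 2.79, 3.14, 3.14, 3.14].

## Interface

Orientations are given as [roll, pitch, yaw] about the fixed x, y, z axes, in that order (R = Rz(yaw) Ry(pitch) Rx(roll)).
In Python, from bench import arm gives the robot as it stands.
- The arm moves only by the tool drive_tool, never from a script. Its argument "increments" is a list of rows, each an object with "hand": the finger opening in mm, from 0 to 85.4; "dp": the shift along the tool's x, y, z in mm, a list of three; "roll": the turn about the tool's z in degrees. In form: [{"hand": hand, "dp": [dx, dy, dz], "roll": roll}, ...]. A call has 1 to 12 rows; each row is the pose to reach, as a shift and turn from the pose measured when the call began, along the tool's axes at that moment; what a row does not reach only later rows make up. A row lasts 1/8 s, in which the tool goes at most 62.5 mm and 10.7 degrees, less where a joint would pass 70% of its speed; a pose out of reach is approached as far as the arm can. A call with a gripper value outside its range is refused whole. The fingers move at their own pace and stop on an object; "squeeze" is the grip in N (left out, the last holds). Time passes only in rows, so rows that repeat a pose let the fingers close. It gives the time, the measured TCP pose, the force and the opening at its end, in the units of the state.
- arm.observe(): the state, without advancing time (a new reading comes with each control period).
- arm.camera(name): name is "scene" or "top"; returns a dict with "pixels" (400x640x3 uint8, red, green, blue), "fx", "fy", "cx", "cy" (pixels), "rvec" (rotation vector, rad) and "tvec" (3), from world to camera coordinates, as OpenCV has them. Camera axes: x right, y down, z forward; pixel columns grow to the right and rows downward; lengths in m; the calibration is good to about 2 mm. A picture is of the moment at which its call begins. There is no depth.
- arm.sign_off(): hands the job in, once; it reports no verdict.
Trained networks look in a picture, given as the dict that the camera call returned (one of the last four; its "shot" number tells which), for a name from the list of things; names that differ only in an ending like _2 or _b are one class to them, and where a whole thing is asked for, a point or a joint stands for the part that bears it (a point fixed in the world has none). Each returns a list of dicts, best first, with "conf" (0 to 1); they miss things now and then, are a little off and sometimes report something else, mostly with a low value. They report only what shows in the picture. A call takes as long as a camera call. They do not tell look-alikes from the thing itself.
- arm.recognise(picture, thing): "centre" ([x, y, z] in m, in world coordinates, good to about 4 mm: the middle of the surface that is visible of it).
The state is a dict: "time_s": time; "qpos": joint angles; "joint_velocities": joint speeds; "joint_torque": joint torques, N m; "eef_pos": TCP position; "tool_rot": TCP orientation; "ft_force": force on the tool from outside, world axes, zero at the start; "torque": the same for the moment, N m; "finger_gap": finger opening in m.
Only numpy, scipy, OpenCV 4.12 (cv2) and the standard library are available. Lean on these libraries where they do the work, as an engineer would, in place of code of your own. Each camera call takes 0.05 s, during which the arm holds its last target.

## Task

Take the scraper block from the tool mat and wipe all five loose glass offcuts off the front edge of the scribing table's bed into its pulled-out tray, without shifting the good square plate that lies against the stops. Broken glass is sharp, so never touch the offcuts with the gripper. Finish with the scraper stood upright on the tool mat again and the tray, with all the offcuts in it, pushed fully home; leave the tweezers, bottle and loupe where they are.

Things in the scene. Friction and masses are not known exactly. Their poses are not given: they have to be found in the camera images.
- scribe_table: fixed bench-top glass scribing table, white sides, dark flat bed, bridge across the rear. Origin on the bench below the bed; x to its rear, z up; its open front faces -x, roughly to the robot's right. Bed top 78 mm above the bench, x -150 (open edge) to +130 mm (rear stop), y -125 to +125 mm. Side fences and rear stop rise 10 mm above the bed. The rear housing ends at x +210 mm, its bridge is 170 mm high
- bed_edge (a point): middle of the bed's open front edge, at bed-top height (78 mm above the bench); axes as those of the scribing table
- tray (a joint): how far the tray is pulled out towards the front, in m: 0 fully home under the bed, 0.13 at the outer stop; starts well out (0.11 to 0.13). It slides with about 2 N of drag and stays where it is left. It is pushed home along the table's +x.
- tray_floor (a point): centre of the inner floor of the stainless tray, 10 mm above the bench; axes as the scribing table's. Inside: 216 mm along x, 232 mm along y, 42 mm deep (rim 52 mm above the bench, 8 mm below the bed's underside; 2 mm walls). Pulled out, it lies open in front of the bed's front edge and below it; its rear part stays under the bed, so nothing falls behind it
- tray_lip (a point): middle of the outer edge of the tray's front lip, 46 mm above the bench: a folded flange standing out 18 mm (-x) from the tray's front wall, 140 mm along y, its down-turned edge from 40 to 52 mm above the bench; free space below and in front. Push here to shut the tray
- shard1: broken glass offcut, pale flat strip with a slanted end, about 46 x 25 mm and 6 mm thick, 12 to 18 g, lying on the bed of the scribing table at the start; origin at the centre of its underside, no corner more than 27 mm from it
- shard2: broken glass offcut, pale flat irregular four-sided piece, about 44 x 37 mm and 6 mm thick, 12 to 18 g, lying on the bed of the scribing table at the start; origin at the centre of its underside, no corner more than 27 mm from it
- shard3: broken glass offcut, pale flat irregular four-sided piece, about 42 x 33 mm and 6 mm thick, 12 to 18 g, lying on the bed of the scribing table at the start; origin at the centre of its underside, no corner more than 27 mm from it
- shard4: broken glass offcut, pale flat strip, about 47 x 23 mm and 6 mm thick, 12 to 18 g, lying on the bed of the scribing table at the start; origin at the centre of its underside, no corner more than 27 mm from it
- shard5: broken glass offcut, pale flat five-sided piece, about 46 x 39 mm and 6 mm thick, 12 to 18 g, lying on the bed of the scribing table at the start; origin at the centre of its underside, no corner more than 27 mm from it
- good_plate: the good glass plate, 100 x 100 x 6 mm, 0.135 kg, loose, lying square on the bed in the corner of the rear stop and the +y side fence; origin at the centre of its underside. Must stay there.
- scraper_grip (a point): middle of the scraper's handle, 46 mm above its flat sole. White plastic block 34 mm (its x) by 130 mm (its y) by 20 mm high, with a grey upright handle on top: 24 mm thick (x), 92 mm long (y), 20 to 72 mm above the sole; about 0.26 kg. Both long faces (+x, -x) wipe alike. It stands on its sole on the tool mat, z up; its y runs roughly along the mat's x
- mat: black rubber tool mat lying flat and fixed on the bench, 250 mm (x) by 180 mm (y), 4 mm thick; origin at the centre of its underside
- tweezers: steel tweezers, 140 x 10 x 8 mm, lying on the tool mat along its +y edge, about 65 mm from its middle; origin at their underside; leave alone
- rinse_bottle: white rinse bottle, 66 mm diameter, 170 mm high, standing on the bench; origin at the centre of its underside; leave alone
- loupe: black standing loupe, 54 mm diameter, 58 mm high, on the bench; origin at the centre of its underside; leave alone
Mind the look-alikes: they are no part of the job. What is shaped like the shard1 but pink is not meant. What is shaped like the shard4 but pink is not meant.

How it is judged:
On the way:
1. all five offcuts are in the tray (x of shard1 in the frame of tray_floor between -0.11 and 0.11 m and y of shard1 in the frame of tray_floor between -0.118 and 0.118 m and z of shard1 in the frame of tray_floor between -0.006 and 0.046 m and x of shard2 in the frame of tray_floor between -0.11 and 0.11 m and y of shard2 in the frame of tray_floor between -0.118 and 0.118 m and z of shard2 in the frame of tray_floor between -0.006 and 0.046 m and x of shard3 in the frame of tray_floor between -0.11 and 0.11 m and y of shard3 in the frame of tray_floor between -0.118 and 0.118 m and z of shard3 in the frame of tray_floor between -0.006 and 0.046 m and x of shard4 in the frame of tray_floor between -0.11 and 0.11 m and y of shard4 in the frame of tray_floor between -0.118 and 0.118 m and z of shard4 in the frame of tray_floor between -0.006 and 0.046 m and x of shard5 in the frame of tray_floor between -0.11 and 0.11 m and y of shard5 in the frame of tray_floor between -0.118 and 0.118 m and z of shard5 in the frame of tray_floor between -0.006 and 0.046 m), for 0.2 s.
At the end, for the whole second after the job is handed in: all five offcuts in the tray, none above its rim; tray home within 6 mm; scraper upright (5 degrees) on its sole on the mat, its middle 10 mm inside the mat's edges; good plate within 10 mm of its start; tweezers, bottle and loupe within 30 mm of theirs (all of step 1 and value of joint tray below 0.006 m and x of scraper_grip in the frame of mat between -0.115 and 0.115 m and y of scraper_grip in the frame of mat between -0.08 and 0.08 m and z of scraper_grip in the frame of mat between 0.046 and 0.054 m and angle between scraper_grip's own z axis and vertical below 0.08 rad and distance of good_plate from where it was at the start of the episode below 0.01 m and distance of each of tweezers, rinse_bottle, loupe from where it was at the start of the episode below 0.03 m); the robot touches nothing.
It fails at once if the gripper or arm touches an offcut (contact force between any of the fingers, the arm and shard1 above 0.5 N or contact force between any of the fingers, the arm and shard2 above 0.5 N or contact force between any of the fingers, the arm and shard3 above 0.5 N or contact force between any of the fingers, the arm and shard4 above 0.5 N or contact force between any of the fingers, the arm and shard5 above 0.5 N).
It fails at once if the good plate is shifted by more than 10 mm (distance of good_plate from where it was at the start of the episode above 0.01 m).
It fails at once if the tweezers, bottle or loupe is moved by more than 30 mm (distance of any of tweezers, rinse_bottle, loupe from where it was at the start of the episode above 0.03 m).
It also fails if it takes over 72 s, if anything falls off the work surface, if the arm or the gripper's body presses on something with over 40 N, if the wrist force passes 120 N, or if a joint passes its speed limit or range.

## Working session

There is one attempt and no reset: what is moved stays moved. The work goes in short steps, Python scripts to look and compute and a tool call to move; the robot and the scene stay as the last step left them, time stands still between calls to the robot, and variables do not carry over. Pictures are saved under pics/ and viewed, and the job is handed in when it is done.

Besides the shell and the picture viewer there is one more tool, called after "Request:" by a JSON object that holds its "fn" and its "kwargs", one argument or row to a line. drive_tool: Moves the arm, as the interface text tells. Its arguments: {"type":"object","properties":{"increments":{"type":"array"},"squeeze":{"type":"number"}},"required":["increments"]}

```bash
mkdir -p pics; ls; python3 - <<'E'
from bench import arm
import cv2,json
print(arm.tips_ahead, arm.observe())
for n in ["scene","top"]:
    p=arm.camera(n); cv2.imwrite(f"pics/{n}0.png",p["pixels"][:,:,::-1])
    print(n,p["fx"],p["fy"],p["cx"],p["cy"],p["rvec"],p["tvec"])
    for t in ["scribe_table","tray","tray_lip","shard1","shard2","shard3","shard4","shard5","good_plate","scraper_grip","mat","tweezers","rinse_bottle","loupe"]:
        try: print(t,[([round(float(v),3) for v in d["centre"]],round(d["conf"],2)) for d in arm.recognise(p,t)])
        except Exception as e: print(t,e)
E
```

```text
pics
0.0726 {'time_s': 0.0, 'qpos': array([ 1.14058698e+00,  3.53647149e-01,  1.63417415e+00,  5.35819401e-06,
        1.15518729e+00, -2.38933279e-03]), 'joint_velocities': array([-1.26081173e-04,  1.20660050e-03, -1.26619318e-04,  4.81599753e-05,
        4.98600499e-04, -9.79283000e-04]), 'joint_torque': array([ 6.37581579e-04, -6.05279231e+01, -3.42065406e+01,  1.61973062e-04,
        9.61502868e-03, -1.41638969e-05]), 'eef_pos': array([0.25913407, 0.5683165 , 0.30314511]), 'tool_rot': array([-3.14017673e+00, -8.28211113e-06,  2.71377047e+00]), 'ft_force': array([-0.19189221,  0.17039225,  0.55518912]), 'torque': array([ 0.02523285, -0.04774147,  0.06119529]), 'finger_gap': 0.08517072677061227}
scene 405.9875464615302 405.9875464615302 316.66678701566354 199.86936785831563 [ 2.07268551  1.21418121 -0.4815023 ] [-0.24709702 -0.30906987  1.86330975]
scribe_table [([0.588, -0.026, 0.078], 0.55)]
tray [([0.551, -0.186, 0.018], 0.57), ([0.526, -0.064, 0.083], 0.51)]
tray_lip [([0.547, -0.185, 0.011], 0.89)]
shard1 [([0.604, 0.052, 0.079], 0.64), ([0.644, -0.093, 0.084], 0.61), ([0.348,
[... 2096 characters left out ...]
.345, -0.152, 0.004], 0.5), ([0.602, 0.054, 0.084], 0.46)]
shard4 [([0.473, -0.082, 0.083], 0.71), ([0.526, -0.061, 0.082], 0.67), ([0.644, -0.095, 0.083], 0.64), ([0.345, -0.152, 0.004], 0.5), ([0.602, 0.054, 0.084], 0.46)]
shard5 [([0.473, -0.082, 0.083], 0.71), ([0.526, -0.061, 0.082], 0.67), ([0.644, -0.095, 0.083], 0.64), ([0.345, -0.152, 0.004], 0.5), ([0.602, 0.054, 0.084], 0.46)]
good_plate [([0.483, 0.097, 0.086], 0.82), ([0.473, 0.38, 0.005], 0.64)]
scraper_grip [([0.47, -0.085, 0.087], 0.24)]
mat [([0.471, 0.38, 0.003], 0.61)]
tweezers [([0.473, 0.446, 0.009], 0.46), ([0.566, -0.202, 0.015], 0.32)]
rinse_bottle [([0.427, -0.484, 0.111], 0.71)]
loupe [([0.565, -0.493, 0.056], 0.9)]
```

View pics/scene0.png

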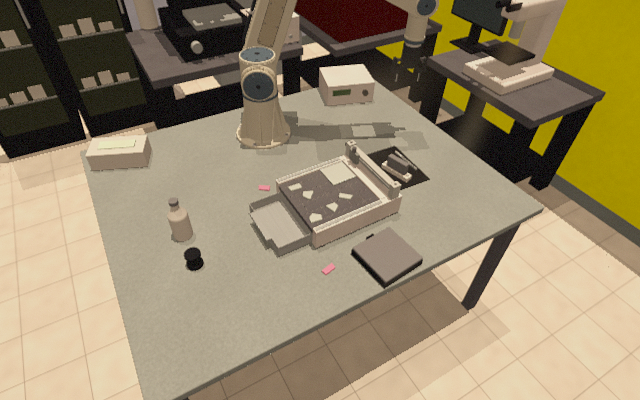

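View pics/top0.png

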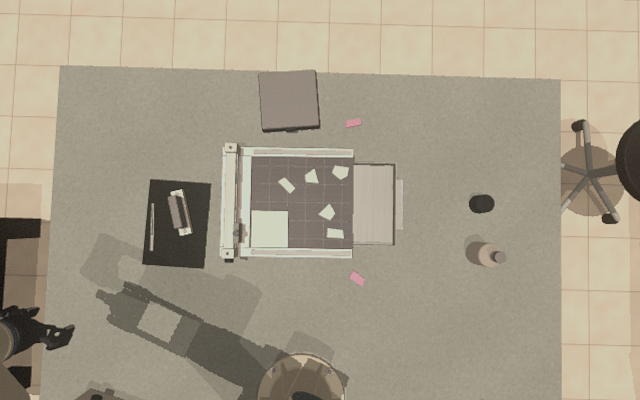

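The top view shows five pale offcuts on the bed at about (287,185), (311,177), (341,172), (327,212) and (335,233). The good plate is at (269,228). The pink look-alikes, which I exclude, are on the bench at (353,123) and (357,278). The scraper is at (179,212) on the black mat. The only other white bars are the bridge at (230,200), the tweezers at (152,226) and the case at (289,100).

```bash
python3 - <<'E'
import cv2
im=cv2.imread("pics/top0.png")
cv2.imwrite("pics/bed0.png",cv2.resize(im[140:265,215:410],None,fx=4,fy=4,interpolation=cv2.INTER_CUBIC))
cv2.imwrite("pics/mat0.png",cv2.resize(im[170:275,135:235],None,fx=5.5,fy=5.5,interpolation=cv2.INTER_CUBIC))
E
```

```text
(no output)
```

View pics/bed0.png

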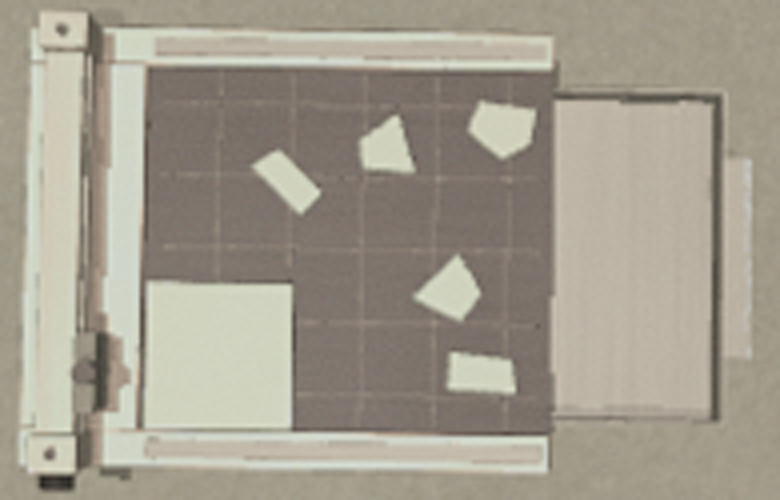

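View pics/mat0.png

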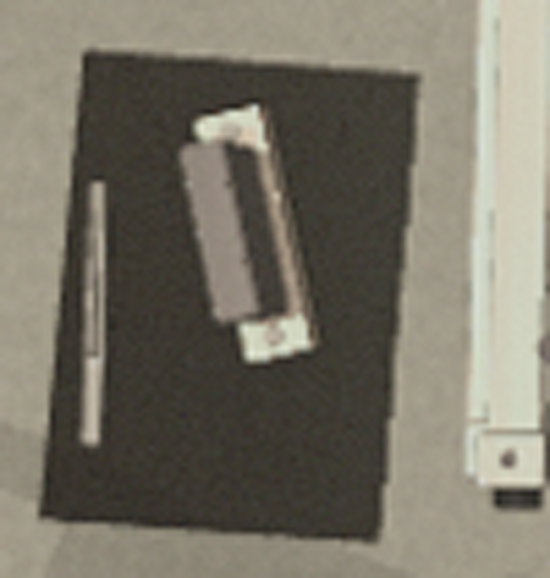

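```bash
cat > h.py <<'E'
import numpy as np, cv2
def back(p,uv,z):
    R,_=cv2.Rodrigues(np.array(p["rvec"],float)); t=np.array(p["tvec"],float).ravel()
    uv=np.atleast_2d(uv).astype(float)
    d=np.c_[(uv[:,0]-p["cx"])/p["fx"],(uv[:,1]-p["cy"])/p["fy"],np.ones(len(uv))]@R
    c=-R.T@t
    return c+d*((z-c[2])/d[:,2])[:,None]
def proj(p,X):
    K=np.array([[p["fx"],0,p["cx"]],[0,p["fy"],p["cy"]],[0,0,1]])
    return cv2.projectPoints(np.atleast_2d(X).astype(float),np.array(p["rvec"],float),np.array(p["tvec"],float),K,None)[0][:,0]
E
python3 - <<'E'
import pickle
from bench import arm
from h import *
np.set_printoptions(precision=4,suppress=True)
p=arm.camera("top"); s=arm.camera("scene")
pickle.dump((p,s),open("p0.pkl","wb"))
B=lambda L:np.array([[215+(u+.5)/4-.5,140+(v+.5)/4-.5] for u,v in L])
M=lambda L:np.array([[135+(u+.5)/5.5-.5,170+(v+.5)/5.5-.5] for u,v in L])
bc=back(p,B([(147,68),(553,70),(551,432),(142,430)]),.078)
print("bed",bc,[np.linalg.norm(bc[i]-bc[i-1]) for i in range(4)])
print("plate",back(p,B([(147,282),(292,284),(292,430),(145,428)]),.084))
print("tray rim",back(p,B([(555,95),(721,95),(716,420),(552,418)]),.052))
print("lip",back(p,B([(752,158),(749,357)]),.052))
mc=back(p,M([(85,50),(419,74),(378,541),(40,516)]),.004)
print("mat",mc,mc.mean(0))
h=back(p,M([(180,150),(226,141),(262,314),(217,325)]),.076); print("handle",h,h.mean(0))
b=back(p,M([(195,122),(262,103),(317,349),(245,363)]),.024); print("block",b,b.mean(0))
sh=[[(253,165),(278,150),(321,192),(302,215)],[(360,143),(398,115),(416,173),(363,169)],[(480,100),(537,107),(531,146),(504,160),(468,129)],[(413,296),(459,255),(481,290),(463,321)],[(450,351),(514,359),(516,394),(446,389)]]
for q in sh:
    print("sh",back(p,B(q),.084)[:,:2].tolist() and np.round(back(p,B(q),.084)[:,:2],3).tolist())
E
```

```text
bed [[ 0.6785  0.1523  0.078 ]
 [ 0.6849 -0.1289  0.078 ]
 [ 0.4352 -0.1332  0.078 ]
 [ 0.4291  0.1468  0.078 ]] [np.float64(0.24950806832649236), np.float64(0.2812593488350989), np.float64(0.2497831887092703), np.float64(0.28005375559847046)]
plate [[0.5303 0.146  0.084 ]
 [0.5316 0.0468 0.084 ]
 [0.4322 0.0437 0.084 ]
 [0.4309 0.1438 0.084 ]]
tray rim [[ 0.6712 -0.1327  0.052 ]
 [ 0.6744 -0.2503  0.052 ]
 [ 0.4451 -0.2508  0.052 ]
 [ 0.4434 -0.1358  0.052 ]]
lip [[ 0.6302 -0.273   0.052 ]
 [ 0.4898 -0.2732  0.052 ]]
mat [[0.6163 0.4591 0.004 ]
 [0.6083 0.2807 0.004 ]
 [0.3607 0.2921 0.004 ]
 [0.369  0.4707 0.004 ]] [0.4886 0.3756 0.004 ]
handle [[0.5607 0.3801 0.076 ]
 [0.5659 0.3573 0.076 ]
 [0.4799 0.3354 0.076 ]
 [0.4738 0.3576 0.076 ]] [0.5201 0.3576 0.076 ]
block [[0.5782 0.3917 0.024 ]
 [0.5891 0.3571 0.024 ]
 [0.4614 0.3227 0.024 ]
 [0.4531 0.3598 0.024 ]] [0.5205 0.3578 0.024 ]
sh [[0.613, 0.076], [0.623, 0.059], [0.595, 0.029], [0.579, 0.041]]
sh [[0.63, 0.003], [0.65, -0.022], [0.61, -0.036], [0.612, 0.001]]
sh [[0.662, -0.079], [0.658, -0.118], [0.631, -0.114], [0.621, -0.096], [0.641, -0.071]]
sh [[0.526, -0.036], [0.555, -0.067], [0.531, -0.083], [0.509, -0.071]]
sh [[0.489, -0.062], [0.484, -0.106], [0.461, -0.108], [0.463, -0.06]]
```

```bash
cat >> h.py <<'E'
def rel(st,targets):
    """world targets (x,y,z,toolY angle deg) -> rows dp mm, roll deg from present pose (tool down)"""
    from scipy.spatial.transform import Rotation as Ro
    R=Ro.from_euler("xyz",st["tool_rot"]).as_matrix(); p=np.array(st["eef_pos"])
    a0=np.degrees(np.arctan2(R[1,1],R[0,1]))
    print("t",round(st["time_s"],2),"pos",np.round(p,4),"toolY deg",round(a0,2),"F",np.round(st["ft_force"],1),"gap",round(st["finger_gap"],4),"tilt",np.round(R[2],3),"q",np.round(st["qpos"],2))
    for t in targets:
        r=-(t[3]-a0); r=(r+90)%180-90
        print(t,"->",np.round(R.T@(np.array(t[:3])-p)*1000,1),"roll",round(r,1))
E
python3 - <<'E'
from h import *
from bench import arm
rel(arm.observe(),[(.5203,.3577,.22,104.6),(.5203,.3577,.11,104.6)])
E
```

```text
t 1.6 pos [0.2593 0.5687 0.3039] toolY deg 65.49 F [ 0.2  0.4 -0. ] gap 0.0852 tilt [-0.  0. -1.] q [ 1.14  0.35  1.63 -0.    1.16 -0.  ]
(0.5203, 0.3577, 0.22, 104.6) -> [-325.   -83.7   83.9] roll -39.1
(0.5203, 0.3577, 0.11, 104.6) -> [-325.   -83.7  193.9] roll -39.1
```

Scraper candidates: the bridge (230,200), tweezers (152,226) and case (289,100). The close crop shows a grey handle on a white block at (179,212), which matches the description, so that is the one I'll grasp.

Request:
{"fn": "drive_tool", "kwargs": {
  "increments": [
    {"hand": 65, "dp": [-54, -14, 14], "roll": -6.5},
    {"hand": 65, "dp": [-108, -28, 28], "roll": -13},
    {"hand": 65, "dp": [-162, -42, 42], "roll": -19.5},
    {"hand": 65, "dp": [-216, -56, 56], "roll": -26},
    {"hand": 65, "dp": [-270, -70, 70], "roll": -32.5},
    {"hand": 65, "dp": [-325, -84, 80], "roll": -39.1},
    {"hand": 65, "dp": [-325, -84, 80], "roll": -39.1},
    {"hand": 65, "dp": [-325, -84, 80], "roll": -39.1},
    {"hand": 65, "dp": [-325, -84, 80], "roll": -39.1}
  ]
}}

```text
time_s: 2.72
eef_pos: [0.5193, 0.3584, 0.2242]
tool_rot: [3.141, 0.0, -2.886]
ft_force: [0.0, 0.1, 0.3]
finger_gap: 0.065
```

```bash
python3 - <<'E'
from h import *
from bench import arm
rel(arm.observe(),[(.5203,.3577,.11,104.6)])
p=arm.camera("scene")
cv2.imwrite("pics/s1.png",cv2.resize(p["pixels"][80:260,270:470,::-1],None,fx=4,fy=4,interpolation=cv2.INTER_CUBIC)[:600])
E
```

```text
t 2.73 pos [0.5193 0.3584 0.2242] toolY deg 104.62 F [0.  0.1 0.3] gap 0.065 tilt [-0.  0. -1.] q [ 0.6   0.44  1.69  0.    1.01 -1.22]
(0.5203, 0.3577, 0.11, 104.6) -> [ -0.7  -1.  114.2] roll 0.0
```

View pics/s1.png

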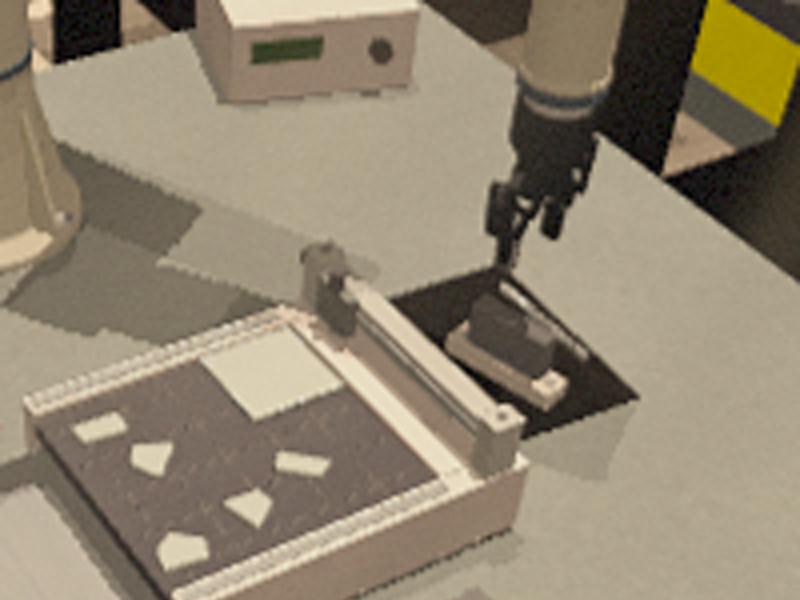

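The scene view shows the open fingers straddling above the scraper on the mat (crop around 510,330). I'm going down to grasp.

Request:
{"fn": "drive_tool", "kwargs": {
  "increments": [
    {"hand": 65, "dp": [-0.7, -1, 40], "roll": 0},
    {"hand": 65, "dp": [-0.7, -1, 80], "roll": 0},
    {"hand": 65, "dp": [-0.7, -1, 105], "roll": 0},
    {"hand": 65, "dp": [-0.7, -1, 114], "roll": 0},
    {"hand": 65, "dp": [-0.7, -1, 114], "roll": 0},
    {"hand": 20, "dp": [-0.7, -1, 114], "roll": 0},
    {"hand": 20, "dp": [-0.7, -1, 114], "roll": 0},
    {"hand": 20, "dp": [-0.7, -1, 114], "roll": 0},
    {"hand": 20, "dp": [-0.7, -1, 114], "roll": 0},
    {"hand": 20, "dp": [-0.7, -1, 114], "roll": 0}
  ],
  "squeeze": 60
}}

```text
time_s: 4.03
eef_pos: [0.5206, 0.3581, 0.1111]
tool_rot: [3.141, 0.001, -2.886]
ft_force: [-1.5, 0.1, 5.8]
finger_gap: 0.0232
```

```bash
python3 - <<'E'
from h import *
from bench import arm
rel(arm.observe(),[(.5203,.3577,.33,91.3)])
E
```

```text
t 4.03 pos [0.5206 0.3581 0.1111] toolY deg 104.65 F [-1.5  0.1  5.8] gap 0.0232 tilt [-0.001  0.001 -1.   ] q [ 0.6   0.59  1.75  0.    0.8  -1.23]
(0.5203, 0.3577, 0.33, 91.3) -> [ 1.000e-01 -1.000e-01 -2.189e+02] roll 13.3
```

```bash
python3 - <<'E'
from h import *
from bench import arm
rel(arm.observe(),[(.5203,.3577,.315,104.6),(.515,.24,.315,98),(.505,.008,.315,91.3)])
E
```

```text
t 4.03 pos [0.5206 0.3581 0.1111] toolY deg 104.65 F [-1.5  0.1  5.8] gap 0.0232 tilt [-0.001  0.001 -1.   ] q [ 0.6   0.59  1.75  0.    0.8  -1.23]
(0.5203, 0.3577, 0.315, 104.6) -> [ 1.000e-01 -1.000e-01 -2.039e+02] roll 0.0
(0.515, 0.24, 0.315, 98) -> [  35.  -112.6 -204.1] roll 6.6
(0.505, 0.008, 0.315, 91.3) -> [ 103.3 -334.6 -204.3] roll 13.3
```

Request:
{"fn": "drive_tool", "kwargs": {
  "increments": [
    {"hand": 20, "dp": [0, 0, -30], "roll": 0},
    {"hand": 20, "dp": [0, 0, -80], "roll": 0},
    {"hand": 20, "dp": [0, 0, -130], "roll": 0},
    {"hand": 20, "dp": [0, 0, -180], "roll": 0},
    {"hand": 20, "dp": [9, -28, -204], "roll": 2},
    {"hand": 20, "dp": [23, -75, -204], "roll": 5},
    {"hand": 20, "dp": [40, -128, -204], "roll": 8},
    {"hand": 20, "dp": [57, -181, -204], "roll": 11},
    {"hand": 20, "dp": [73, -234, -204], "roll": 13.3},
    {"hand": 20, "dp": [90, -287, -204], "roll": 13.3},
    {"hand": 20, "dp": [103, -334, -204], "roll": 13.3},
    {"hand": 20, "dp": [103, -334, -204], "roll": 13.3}
  ]
}}

```text
time_s: 5.52
eef_pos: [0.5046, 0.0057, 0.3145]
tool_rot: [3.141, 0.001, -3.122]
ft_force: [1.3, 0.0, -1.4]
finger_gap: 0.0236
```

```bash
python3 - <<'E'
from h import *
from bench import arm
rel(arm.observe(),[(.505,.008,.23,91.3),(.505,.008,.1867,91.3)])
p=arm.camera("scene")
cv2.imwrite("pics/s2.png",cv2.resize(p["pixels"][100:280,230:450,::-1],None,fx=3.6,fy=3.3,interpolation=cv2.INTER_CUBIC)[:600])
E
```

```text
t 5.53 pos [0.5046 0.0057 0.3145] toolY deg 91.13 F [ 1.3  0.  -1.4] gap 0.0236 tilt [-0.001  0.    -1.   ] q [ 0.01  0.15  1.87  0.    1.11 -1.58]
(0.505, 0.008, 0.23, 91.3) -> [-0.4  2.3 84.5] roll -0.2
(0.505, 0.008, 0.1867, 91.3) -> [ -0.4   2.3 127.8] roll -0.2
```

View pics/s2.png

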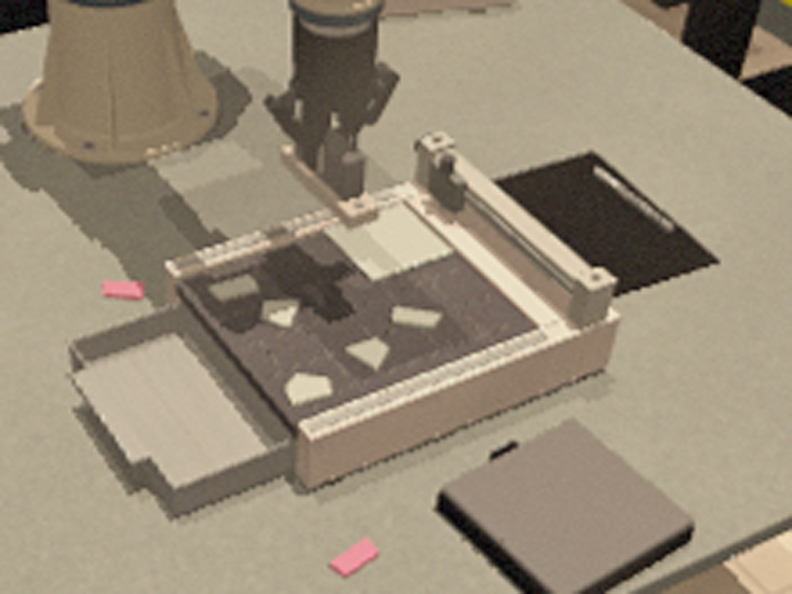

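The scraper hangs level in the gripper at crop (330,190), and the bed and offcuts are unchanged. I'm lowering it onto the free bed between the plate and the near-side offcuts.

Request:
{"fn": "drive_tool", "kwargs": {
  "increments": [
    {"hand": 20, "dp": [-0.4, 2.3, 35], "roll": 0},
    {"hand": 20, "dp": [-0.4, 2.3, 70], "roll": 0},
    {"hand": 20, "dp": [-0.4, 2.3, 100], "roll": 0},
    {"hand": 20, "dp": [-0.4, 2.3, 118], "roll": 0},
    {"hand": 20, "dp": [-0.4, 2.3, 125], "roll": 0},
    {"hand": 20, "dp": [-0.4, 2.3, 127], "roll": 0},
    {"hand": 20, "dp": [-0.4, 2.3, 127.5], "roll": 0}
  ]
}}

```text
time_s: 6.45
eef_pos: [0.5056, 0.0099, 0.1876]
tool_rot: [3.14, 0.002, -3.121]
ft_force: [-0.1, -0.0, -2.1]
finger_gap: 0.0235
```

```bash
python3 - <<'E'
from h import *
from bench import arm
rel(arm.observe(),[(.5052,.008,.1867,91.3),(.5065,-.05,.1867,91.3),(.508,-.138,.1867,91.3)])
p=arm.camera("top")
cv2.imwrite("pics/t3.png",cv2.resize(p["pixels"][140:265,215:410,::-1],None,fx=4,fy=4,interpolation=cv2.INTER_CUBIC))
E
```

```text
t 6.45 pos [0.5056 0.0099 0.1876] toolY deg 91.18 F [-0.1 -0.  -2.1] gap 0.0235 tilt [-0.002  0.001 -1.   ] q [ 0.02  0.32  1.99  0.    0.83 -1.58]
(0.5052, 0.008, 0.1867, 91.3) -> [ 0.5 -1.9  0.9] roll -0.1
(0.5065, -0.05, 0.1867, 91.3) -> [  0.4 -59.9   0.8] roll -0.1
(0.508, -0.138, 0.1867, 91.3) -> [   0.7 -148.     0.7] roll -0.1
```

View pics/t3.png

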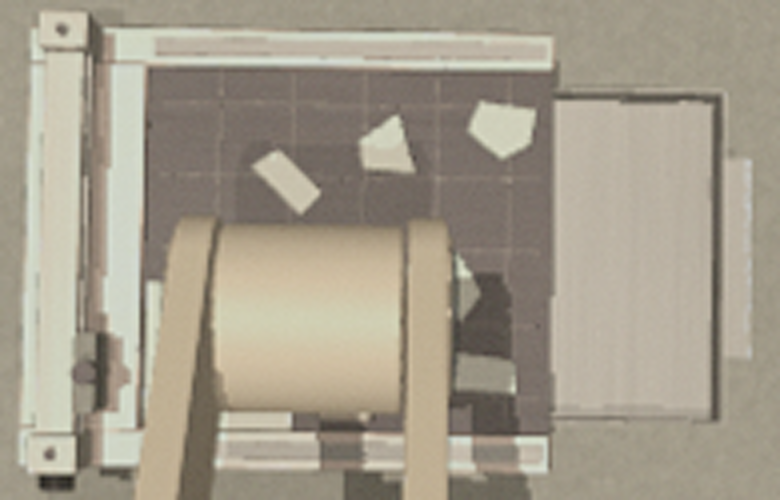

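The arm covers part of the view. The plate-side corner at crop (150,285) and the offcuts at (465,285) and (480,370) are where they were. I'm wiping the near side toward -y.

Request:
{"fn": "drive_tool", "kwargs": {
  "increments": [
    {"hand": 20, "dp": [0.5, -5, 1.2], "roll": 0},
    {"hand": 20, "dp": [0.5, -14, 1.2], "roll": 0},
    {"hand": 20, "dp": [0.5, -25, 1.2], "roll": 0},
    {"hand": 20, "dp": [0.5, -36, 1.2], "roll": 0},
    {"hand": 20, "dp": [0.5, -47, 1.2], "roll": 0},
    {"hand": 20, "dp": [0.5, -58, 1.2], "roll": 0},
    {"hand": 20, "dp": [0.5, -69, 1.2], "roll": 0},
    {"hand": 20, "dp": [0.6, -80, 1.2], "roll": 0},
    {"hand": 20, "dp": [0.6, -91, 1.2], "roll": 0},
    {"hand": 20, "dp": [0.6, -102, 1.2], "roll": 0},
    {"hand": 20, "dp": [0.6, -110, 1.2], "roll": 0},
    {"hand": 20, "dp": [0.6, -117, 1.2], "roll": 0}
  ]
}}

```text
time_s: 8.0
eef_pos: [0.5074, -0.1077, 0.1863]
tool_rot: [3.14, 0.002, -3.121]
ft_force: [-0.4, -0.2, -2.3]
finger_gap: 0.0233
```

```bash
python3 - <<'E'
from h import *
from bench import arm
rel(arm.observe(),[(.508,-.145,.187,91.3)])
for n in ("top","scene"):
    p=arm.camera(n)
    if n=="top": cv2.imwrite("pics/t4.png",cv2.resize(p["pixels"][140:265,215:410,::-1],None,fx=4,fy=4,interpolation=cv2.INTER_CUBIC))
    else: cv2.imwrite("pics/s4.png",cv2.resize(p["pixels"][130:280,230:420,::-1],None,fx=4,fy=4,interpolation=cv2.INTER_CUBIC))
E
```

```text
t 8.0 pos [ 0.5074 -0.1077  0.1863] toolY deg 91.17 F [-0.4 -0.2 -2.3] gap 0.0233 tilt [-0.002  0.001 -1.   ] q [-0.21  0.34  1.96  0.    0.84 -1.81]
(0.508, -0.145, 0.187, 91.3) -> [  0.2 -37.3  -0.7] roll -0.1
```

View pics/t4.png

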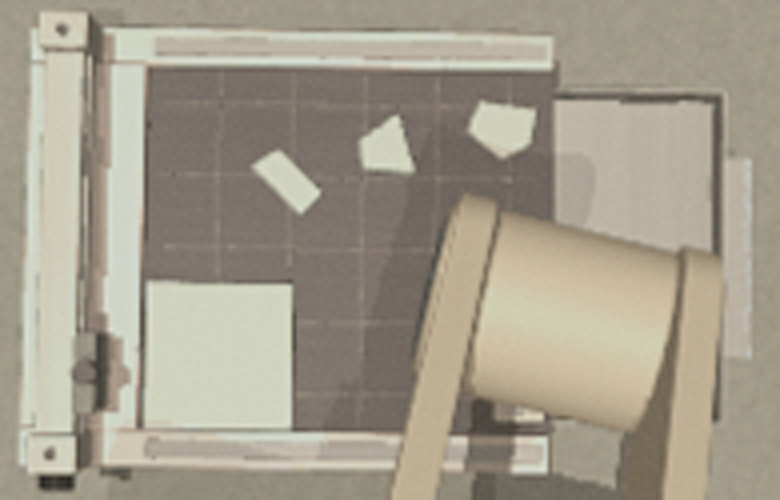

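View pics/s4.png

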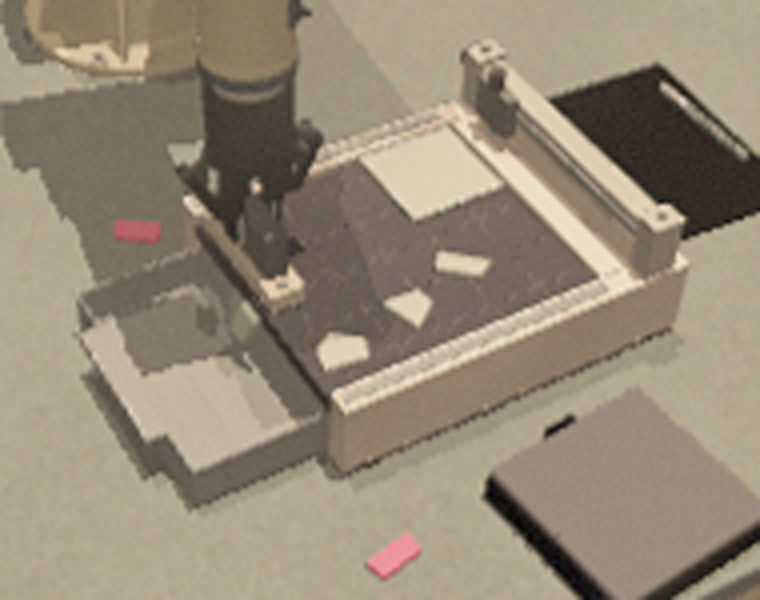

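One offcut is tipping over the edge at crop (240,325), and possibly another at (205,315). The plate and the other three offcuts haven't moved. I'm finishing this stroke.

Request:
{"fn": "drive_tool", "kwargs": {
  "increments": [
    {"hand": 20, "dp": [0.2, -7, 0], "roll": 0},
    {"hand": 20, "dp": [0.2, -15, 0], "roll": 0},
    {"hand": 20, "dp": [0.2, -23, 0], "roll": 0},
    {"hand": 20, "dp": [0.2, -31, 0], "roll": 0},
    {"hand": 20, "dp": [0.2, -39, 0], "roll": 0},
    {"hand": 20, "dp": [0.2, -40, 0], "roll": 0},
    {"hand": 20, "dp": [0.2, -40, -5], "roll": 0},
    {"hand": 20, "dp": [0.2, -36, -25], "roll": 0},
    {"hand": 20, "dp": [0.2, -30, -60], "roll": 0},
    {"hand": 20, "dp": [0.2, -30, -60], "roll": 0}
  ]
}}

```text
time_s: 9.35
eef_pos: [0.5092, -0.1377, 0.2488]
tool_rot: [-3.141, 0.007, -3.121]
ft_force: [0.4, -0.6, -2.1]
finger_gap: 0.0233
```

```bash
python3 - <<'E'
from h import *
from bench import arm
rel(arm.observe(),[(.508,-.09,.25,91.3),(.61,.11,.25,91.3),(.61,.11,.187,91.3)])
for n in ("top","scene"):
    p=arm.camera(n)
    if n=="top": cv2.imwrite("pics/t5.png",cv2.resize(p["pixels"][140:265,215:410,::-1],None,fx=4,fy=4,interpolation=cv2.INTER_CUBIC))
    else: cv2.imwrite("pics/s5.png",cv2.resize(p["pixels"][130:280,230:420,::-1],None,fx=4,fy=4,interpolation=cv2.INTER_CUBIC))
E
```

```text
t 9.35 pos [ 0.5092 -0.1377  0.2488] toolY deg 91.19 F [ 0.4 -0.6 -2.1] gap 0.0233 tilt [-0.007 -0.    -1.   ] q [-0.27  0.26  1.9   0.    0.97 -1.86]
(0.508, -0.09, 0.25, 91.3) -> [ 0.2 47.7 -1.2] roll -0.1
(0.61, 0.11, 0.25, 91.3) -> [-105.9  245.6   -0.5] roll -0.1
(0.61, 0.11, 0.187, 91.3) -> [-105.5  245.6   62.5] roll -0.1
```

View pics/t5.png

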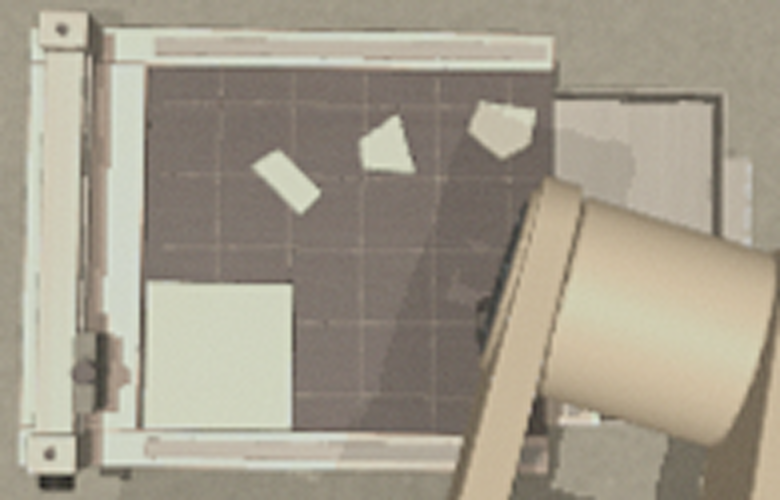

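View pics/s5.png

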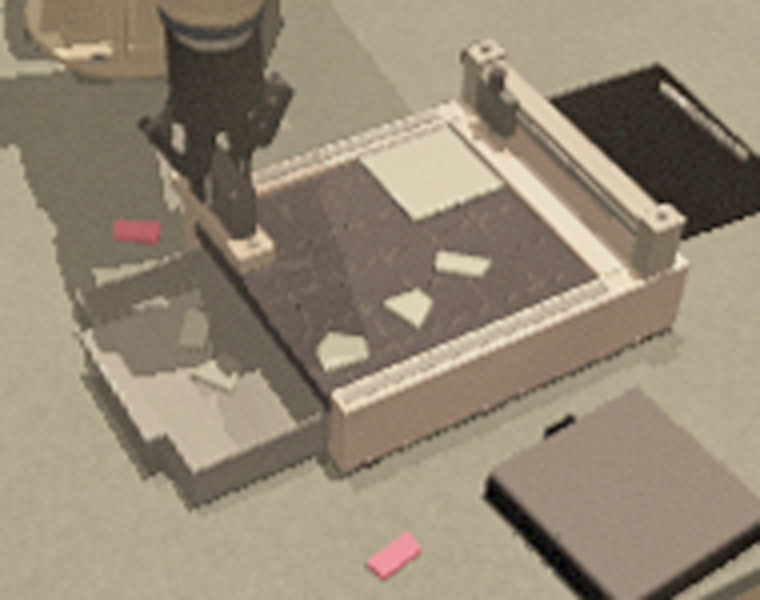

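Both near-side offcuts lie in the tray, at crop (195,330) and (215,375). Next I'm moving behind the other three.

Request:
{"fn": "drive_tool", "kwargs": {
  "increments": [
    {"hand": 20, "dp": [-15, 35, -2], "roll": 0},
    {"hand": 20, "dp": [-36, 85, -2], "roll": 0},
    {"hand": 20, "dp": [-57, 135, -2], "roll": 0},
    {"hand": 20, "dp": [-78, 185, -2], "roll": 0},
    {"hand": 20, "dp": [-98, 230, -2], "roll": 0},
    {"hand": 20, "dp": [-106, 246, -1], "roll": 0},
    {"hand": 20, "dp": [-106, 246, 0], "roll": 0},
    {"hand": 20, "dp": [-106, 246, 0], "roll": 0}
  ]
}}

```text
time_s: 10.45
eef_pos: [0.6077, 0.1093, 0.2457]
tool_rot: [3.141, 0.0, -3.122]
ft_force: [-0.6, 0.4, -1.7]
finger_gap: 0.0235
```

```bash
python3 - <<'E'
from h import *
from bench import arm
rel(arm.observe(),[(.61,.11,.1872,91.3)])
p=arm.camera("scene")
cv2.imwrite("pics/s6.png",cv2.resize(p["pixels"][130:280,230:420,::-1],None,fx=4,fy=4,interpolation=cv2.INTER_CUBIC))
E
```

```text
t 10.45 pos [0.6077 0.1093 0.2457] toolY deg 91.14 F [-0.6  0.4 -1.7] gap 0.0235 tilt [-0.  0. -1.] q [ 0.18  0.4   1.7   0.    1.04 -1.42]
(0.61, 0.11, 0.1872, 91.3) -> [-2.2  0.6 58.5] roll -0.2
```

View pics/s6.png

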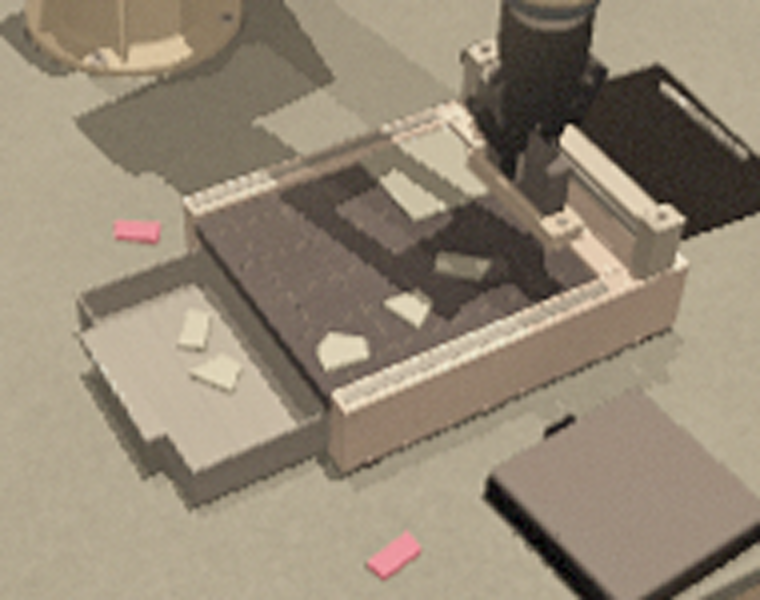

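The two wiped offcuts lie flat in the tray at (193,330) and (217,373). The scraper is above the rear of the bed, clear of the plate. I'm lowering it.

Request:
{"fn": "drive_tool", "kwargs": {
  "increments": [
    {"hand": 20, "dp": [-2.2, 0.6, 18], "roll": 0},
    {"hand": 20, "dp": [-2.2, 0.6, 38], "roll": 0},
    {"hand": 20, "dp": [-2.2, 0.6, 52], "roll": 0},
    {"hand": 20, "dp": [-2.2, 0.6, 58], "roll": 0},
    {"hand": 20, "dp": [-2.2, 0.6, 59], "roll": 0},
    {"hand": 20, "dp": [-2.2, 0.6, 59], "roll": 0}
  ]
}}

```text
time_s: 11.25
eef_pos: [0.6105, 0.1099, 0.1875]
tool_rot: [3.141, 0.002, -3.122]
ft_force: [0.6, 0.2, -1.9]
finger_gap: 0.0235
```

```bash
python3 - <<'E'
from h import *
from bench import arm
rel(arm.observe(),[(.611,.05,.1868,91.3),(.6125,-.03,.1868,91.3),(.6150,-.1,.1868,91.3),(.616,-.148,.1868,91.3)])
E
```

```text
t 11.25 pos [0.6105 0.1099 0.1875] toolY deg 91.12 F [ 0.6  0.2 -1.9] gap 0.0235 tilt [-0.002  0.    -1.   ] q [ 0.18  0.47  1.74  0.    0.93 -1.41]
(0.611, 0.05, 0.1868, 91.3) -> [  0.6 -59.9   0.7] roll -0.2
(0.6125, -0.03, 0.1868, 91.3) -> [   0.7 -139.9    0.7] roll -0.2
(0.615, -0.1, 0.1868, 91.3) -> [  -0.5 -209.9    0.6] roll -0.2
(0.616, -0.148, 0.1868, 91.3) -> [  -0.5 -257.9    0.6] roll -0.2
```

Request:
{"fn": "drive_tool", "kwargs": {
  "increments": [
    {"hand": 20, "dp": [0.3, -6, 1], "roll": -0.2},
    {"hand": 20, "dp": [0.5, -17, 1], "roll": -0.2},
    {"hand": 20, "dp": [0.5, -30, 1], "roll": -0.2},
    {"hand": 20, "dp": [0.6, -43, 1], "roll": -0.2},
    {"hand": 20, "dp": [0.6, -56, 1], "roll": -0.2},
    {"hand": 20, "dp": [0.6, -69, 1], "roll": -0.2},
    {"hand": 20, "dp": [0.6, -82, 1], "roll": -0.2},
    {"hand": 20, "dp": [0.6, -95, 1], "roll": -0.2},
    {"hand": 20, "dp": [0.6, -108, 1], "roll": -0.2},
    {"hand": 20, "dp": [0.6, -121, 1], "roll": -0.2},
    {"hand": 20, "dp": [0.5, -134, 1], "roll": -0.2},
    {"hand": 20, "dp": [0.5, -140, 1], "roll": -0.2}
  ]
}}

```text
time_s: 12.75
eef_pos: [0.6127, -0.031, 0.1865]
tool_rot: [3.141, 0.002, -3.119]
ft_force: [0.5, 1.0, -1.7]
finger_gap: 0.0231
```

```bash
python3 - <<'E'
from h import *
from bench import arm
rel(arm.observe(),[(.6150,-.1,.1868,91.3),(.616,-.148,.1868,91.3)])
p=arm.camera("scene")
cv2.imwrite("pics/s7.png",cv2.resize(p["pixels"][130:280,230:420,::-1],None,fx=4,fy=4,interpolation=cv2.INTER_CUBIC))
E
```

```text
t 12.75 pos [ 0.6127 -0.031   0.1865] toolY deg 91.28 F [ 0.5  1.  -1.7] gap 0.0231 tilt [-0.002  0.    -1.   ] q [-0.05  0.46  1.76  0.    0.92 -1.65]
(0.615, -0.1, 0.1868, 91.3) -> [ -0.8 -69.   -0.4] roll -0.0
(0.616, -0.148, 0.1868, 91.3) -> [  -0.7 -117.    -0.4] roll -0.0
```

View pics/s7.png

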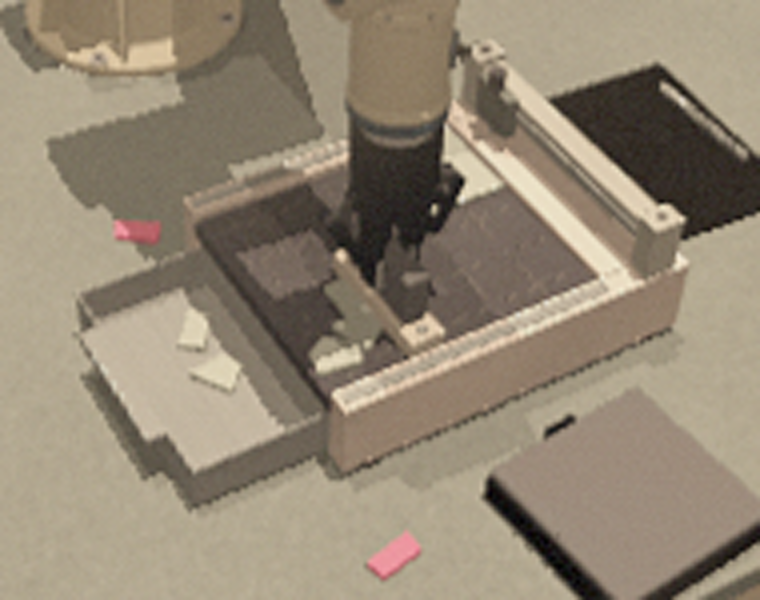

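The three offcuts are ahead of the scraper at about (335,325), and the near fence is clear. I'm continuing more slowly over the edge.

Request:
{"fn": "drive_tool", "kwargs": {
  "increments": [
    {"hand": 20, "dp": [-0.3, -8, 0], "roll": 0},
    {"hand": 20, "dp": [-0.5, -17, 0], "roll": 0},
    {"hand": 20, "dp": [-0.6, -26, 0], "roll": 0},
    {"hand": 20, "dp": [-0.7, -35, 0], "roll": 0},
    {"hand": 20, "dp": [-0.8, -44, 0], "roll": 0},
    {"hand": 20, "dp": [-0.8, -53, 0], "roll": 0},
    {"hand": 20, "dp": [-0.8, -61, 0], "roll": 0},
    {"hand": 20, "dp": [-0.8, -69, 0], "roll": 0},
    {"hand": 20, "dp": [-0.8, -76, 0], "roll": 0},
    {"hand": 20, "dp": [-0.8, -83, 0], "roll": 0},
    {"hand": 20, "dp": [-0.8, -90, 0], "roll": 0}
  ]
}}

```text
time_s: 14.18
eef_pos: [0.6155, -0.1217, 0.1864]
tool_rot: [3.141, 0.002, -3.119]
ft_force: [-0.2, -0.1, -2.5]
finger_gap: 0.0235
```

```bash
python3 - <<'E'
from h import *
from bench import arm
rel(arm.observe(),[(.616,-.148,.1868,91.3)])
p=arm.camera("scene")
cv2.imwrite("pics/s8.png",cv2.resize(p["pixels"][130:280,230:420,::-1],None,fx=4,fy=4,interpolation=cv2.INTER_CUBIC))
E
```

```text
t 14.18 pos [ 0.6155 -0.1217  0.1864] toolY deg 91.29 F [-0.2 -0.1 -2.5] gap 0.0235 tilt [-0.002  0.    -1.   ] q [-0.2   0.48  1.72  0.    0.93 -1.79]
(0.616, -0.148, 0.1868, 91.3) -> [  0.1 -26.3  -0.4] roll -0.0
```

View pics/s8.png

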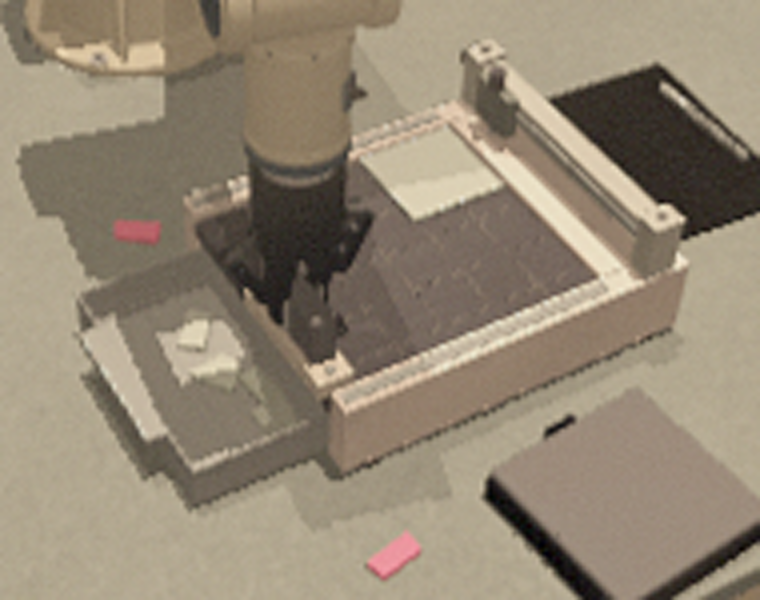

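The far side of the bed looks clear and the plate is in place. I'm finishing the stroke past the edge, then lifting and moving forward in front of the lip.

Request:
{"fn": "drive_tool", "kwargs": {
  "increments": [
    {"hand": 20, "dp": [0, -8, 0], "roll": 0},
    {"hand": 20, "dp": [0, -16, 0], "roll": 0},
    {"hand": 20, "dp": [0, -24, 0], "roll": 0},
    {"hand": 20, "dp": [0, -28, 0], "roll": 0},
    {"hand": 20, "dp": [0, -28, -8], "roll": 0},
    {"hand": 20, "dp": [0, -28, -40], "roll": 0},
    {"hand": 20, "dp": [10, -50, -60], "roll": 0},
    {"hand": 20, "dp": [25, -90, -60], "roll": 0},
    {"hand": 20, "dp": [40, -140, -60], "roll": 0},
    {"hand": 20, "dp": [52, -180, -60], "roll": 0},
    {"hand": 20, "dp": [52, -200, -60], "roll": 0},
    {"hand": 20, "dp": [52, -200, -60], "roll": 0}
  ]
}}

```text
time_s: 15.72
eef_pos: [0.5682, -0.3244, 0.2467]
tool_rot: [-3.141, 0.003, -3.121]
ft_force: [0.8, 1.2, -2.1]
finger_gap: 0.0235
```

```bash
python3 - <<'E'
from h import *
from bench import arm
rel(arm.observe(),[(.5625,-.322,.138,91.3),(.5603,-.292,.138,91.3)])
for n in ("top","scene"):
    p=arm.camera(n)
    if n=="top": cv2.imwrite("pics/t9.png",cv2.resize(p["pixels"][140:265,215:410,::-1],None,fx=4,fy=4,interpolation=cv2.INTER_CUBIC))
    else: cv2.imwrite("pics/s9.png",cv2.resize(p["pixels"][130:280,230:420,::-1],None,fx=4,fy=4,interpolation=cv2.INTER_CUBIC))
E
```

```text
t 15.72 pos [ 0.5682 -0.3244  0.2467] toolY deg 91.19 F [ 0.8  1.2 -2.1] gap 0.0235 tilt [-0.003 -0.    -1.   ] q [-0.52  0.45  1.62  0.    1.07 -2.11]
(0.5625, -0.322, 0.138, 91.3) -> [  5.9   2.5 108.7] roll -0.1
(0.5603, -0.292, 0.138, 91.3) -> [  7.5  32.6 108.7] roll -0.1
```

View pics/t9.png

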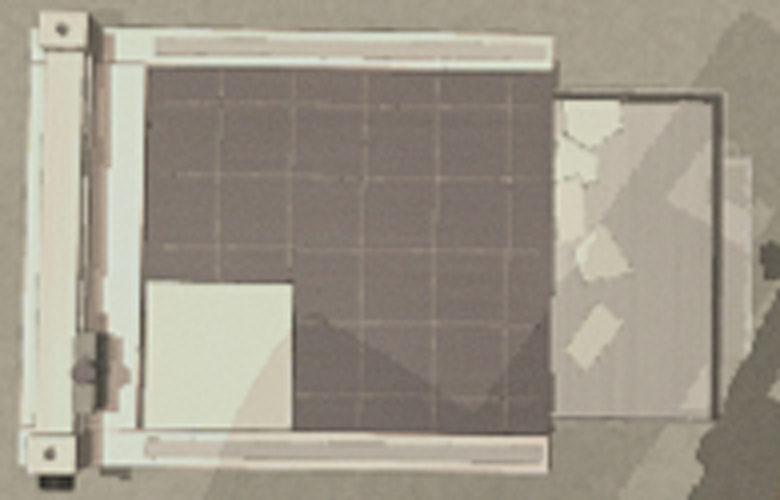

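View pics/s9.png

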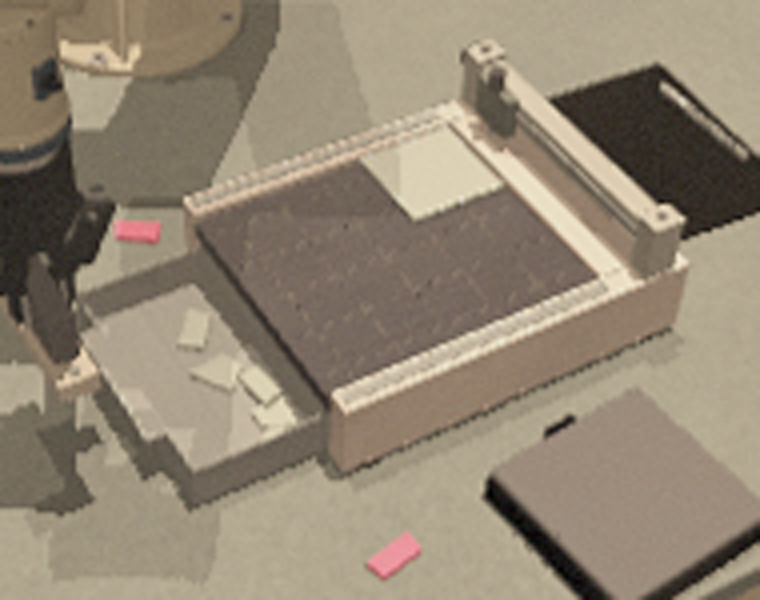

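All five offcuts are in the tray, in the top crop at (592,122), (577,160), (570,210), (603,255) and (595,335). They look flat. The bed is empty except for the plate. I'm lowering in front of the lip.

Request:
{"fn": "drive_tool", "kwargs": {
  "increments": [
    {"hand": 20, "dp": [6, 0, 30], "roll": 0},
    {"hand": 20, "dp": [6, 0, 65], "roll": 0},
    {"hand": 20, "dp": [6, 0, 95], "roll": 0},
    {"hand": 20, "dp": [6, 0, 109], "roll": 0},
    {"hand": 20, "dp": [6, 10, 109], "roll": 0},
    {"hand": 20, "dp": [6, 20, 109], "roll": 0},
    {"hand": 20, "dp": [7, 28, 109], "roll": 0},
    {"hand": 20, "dp": [7, 34, 109], "roll": 0},
    {"hand": 20, "dp": [7, 40, 109], "roll": 0},
    {"hand": 20, "dp": [7, 48, 109], "roll": 0}
  ]
}}

```text
time_s: 17.08
eef_pos: [0.5608, -0.2748, 0.1378]
tool_rot: [-3.141, 0.003, -3.12]
ft_force: [1.4, -2.1, -1.0]
finger_gap: 0.0237
```

```bash
python3 - <<'E'
from h import *
from bench import arm
rel(arm.observe(),[(.558,-.2,.138,91.3),(.557,-.165,.138,91.3)])
p=arm.camera("scene")
cv2.imwrite("pics/s10.png",cv2.resize(p["pixels"][150:280,220:410,::-1],None,fx=4,fy=4,interpolation=cv2.INTER_CUBIC))
E
```

```text
t 17.07 pos [ 0.5608 -0.2748  0.1378] toolY deg 91.26 F [ 1.4 -2.1 -1. ] gap 0.0237 tilt [-0.003 -0.    -1.   ] q [-0.46  0.54  1.76  0.    0.84 -2.05]
(0.558, -0.2, 0.138, 91.3) -> [ 1.1 74.8 -0.2] roll -0.0
(0.557, -0.165, 0.138, 91.3) -> [  1.3 109.8  -0.2] roll -0.0
```

View pics/s10.png

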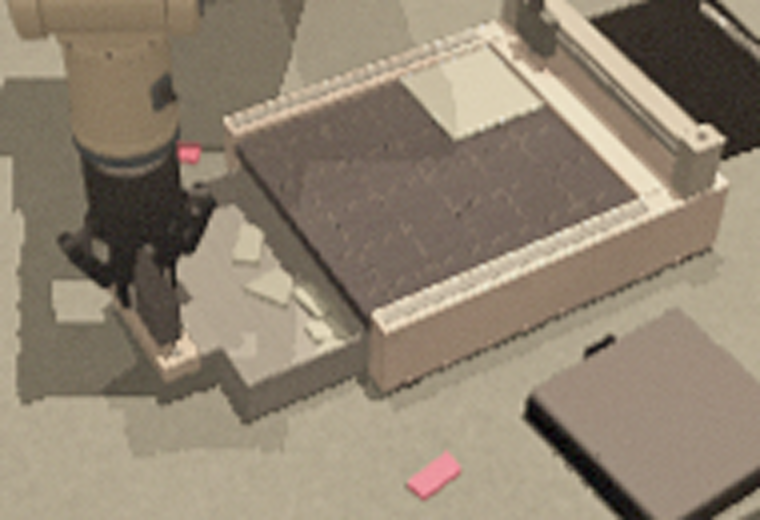

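The scraper face is on the lip and the tray is sliding with about 2 N of drag. I'm pushing it home.

Request:
{"fn": "drive_tool", "kwargs": {
  "increments": [
    {"hand": 20, "dp": [0.2, 10, 0], "roll": 0},
    {"hand": 20, "dp": [0.4, 21, 0], "roll": 0},
    {"hand": 20, "dp": [0.6, 32, 0], "roll": 0},
    {"hand": 20, "dp": [0.7, 43, 0], "roll": 0},
    {"hand": 20, "dp": [0.8, 54, 0], "roll": 0},
    {"hand": 20, "dp": [1, 64, 0], "roll": 0},
    {"hand": 20, "dp": [1.1, 74, 0], "roll": 0},
    {"hand": 20, "dp": [1.2, 82, 0], "roll": 0},
    {"hand": 20, "dp": [1.2, 88, 0], "roll": 0},
    {"hand": 20, "dp": [1.2, 92, 0], "roll": 0},
    {"hand": 20, "dp": [1.2, 96, 0], "roll": 0},
    {"hand": 20, "dp": [1.2, 98, 0], "roll": 0}
  ]
}}

```text
time_s: 18.62
eef_pos: [0.557, -0.1756, 0.1376]
tool_rot: [3.141, 0.002, -3.119]
ft_force: [1.8, -0.9, -2.3]
finger_gap: 0.0234
```

```bash
python3 - <<'E'
from h import *
from bench import arm
rel(arm.observe(),[(.557,-.165,.138,91.3)])
p=arm.camera("scene")
cv2.imwrite("pics/s11.png",cv2.resize(p["pixels"][150:280,220:410,::-1],None,fx=4,fy=4,interpolation=cv2.INTER_CUBIC))
E
```

```text
t 18.62 pos [ 0.557  -0.1756  0.1376] toolY deg 91.27 F [ 1.8 -0.9 -2.3] gap 0.0234 tilt [-0.002  0.001 -1.   ] q [-0.31  0.49  1.85  0.    0.8  -1.9 ]
(0.557, -0.165, 0.138, 91.3) -> [-0.2 10.6 -0.4] roll -0.0
```

View pics/s11.png

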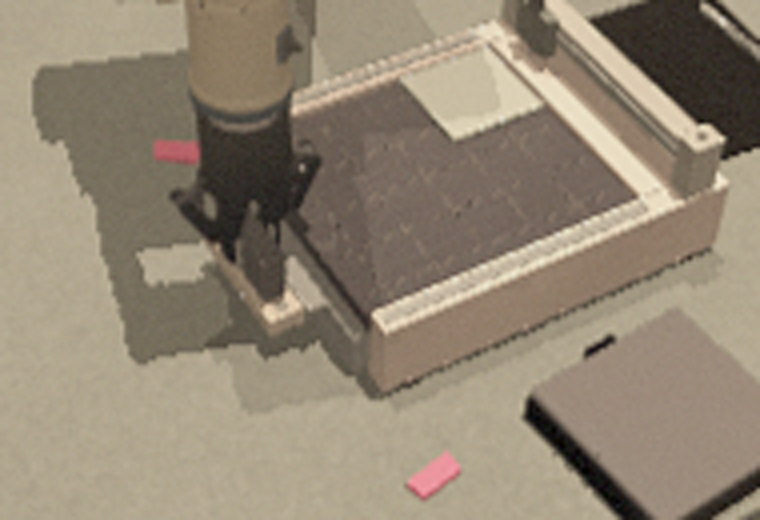

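The tray is still slightly out at crop (345,310). I'm pushing on in small steps and watching the force.

Request:
{"fn": "drive_tool", "kwargs": {
  "increments": [
    {"hand": 20, "dp": [0, 2, 0], "roll": 0},
    {"hand": 20, "dp": [0, 4, 0], "roll": 0},
    {"hand": 20, "dp": [0, 6, 0], "roll": 0},
    {"hand": 20, "dp": [0, 8, 0], "roll": 0},
    {"hand": 20, "dp": [0, 8, 0], "roll": 0}
  ]
}}

```text
time_s: 19.3
eef_pos: [0.5566, -0.1671, 0.1376]
tool_rot: [3.14, 0.001, -3.119]
ft_force: [0.7, -1.1, -1.8]
finger_gap: 0.0231
```

Request:
{"fn": "drive_tool", "kwargs": {
  "increments": [
    {"hand": 20, "dp": [0, 2, 0], "roll": 0},
    {"hand": 20, "dp": [0, 4, 0], "roll": 0},
    {"hand": 20, "dp": [0, 4, 0], "roll": 0}
  ]
}}

```text
time_s: 19.68
eef_pos: [0.5565, -0.164, 0.1377]
tool_rot: [-3.141, 0.002, -3.119]
ft_force: [-0.6, -8.0, -1.9]
finger_gap: 0.0232
```

Request:
{"fn": "drive_tool", "kwargs": {
  "increments": [
    {"hand": 20, "dp": [0, 2, 0], "roll": 0},
    {"hand": 20, "dp": [0, 4, 0], "roll": 0},
    {"hand": 20, "dp": [0, 4, 0], "roll": 0}
  ]
}}

```text
time_s: 20.05
eef_pos: [0.5564, -0.163, 0.1378]
tool_rot: [-3.136, 0.002, -3.119]
ft_force: [-2.3, -21.9, -4.2]
finger_gap: 0.0232
```

The force jumped to 22 N with the motion stopped at y=-0.163, so the tray is at its home stop. I'm backing off, lifting and going back over the bridge.

Request:
{"fn": "drive_tool", "kwargs": {
  "increments": [
    {"hand": 20, "dp": [0, -10, 0], "roll": 0},
    {"hand": 20, "dp": [0, -25, 0], "roll": 0},
    {"hand": 20, "dp": [0, -30, -20], "roll": 0},
    {"hand": 20, "dp": [0, -30, -70], "roll": 0},
    {"hand": 20, "dp": [0, -30, -120], "roll": 0},
    {"hand": 20, "dp": [0, -30, -165], "roll": 0},
    {"hand": 20, "dp": [0, -30, -180], "roll": 0},
    {"hand": 20, "dp": [0, -30, -180], "roll": 0}
  ]
}}

```text
time_s: 21.05
eef_pos: [0.5567, -0.1922, 0.3181]
tool_rot: [-3.136, 0.003, -3.119]
ft_force: [0.2, 0.8, -2.8]
finger_gap: 0.0233
```

```bash
python3 - <<'E'
from h import *
from bench import arm
rel(arm.observe(),[(.5203,.3577,.32,104.6),(.5203,.3577,.125,104.6)])
for n in ("top","scene"):
    p=arm.camera(n)
    if n=="top": cv2.imwrite("pics/t12.png",cv2.resize(p["pixels"][140:265,215:410,::-1],None,fx=4,fy=4,interpolation=cv2.INTER_CUBIC))
    else: cv2.imwrite("pics/s12.png",cv2.resize(p["pixels"][130:280,220:410,::-1],None,fx=4,fy=4,interpolation=cv2.INTER_CUBIC))
E
```

```text
t 21.05 pos [ 0.5567 -0.1922  0.3181] toolY deg 91.28 F [ 0.2  0.8 -2.8] gap 0.0233 tilt [-0.003 -0.005 -1.   ] q [-0.33  0.28  1.7  -0.    1.15 -1.92]
(0.5203, 0.3577, 0.32, 104.6) -> [ 24.1 550.6  -4.9] roll -13.3
(0.5203, 0.3577, 0.125, 104.6) -> [ 24.7 551.6 190.1] roll -13.3
```

View pics/t12.png

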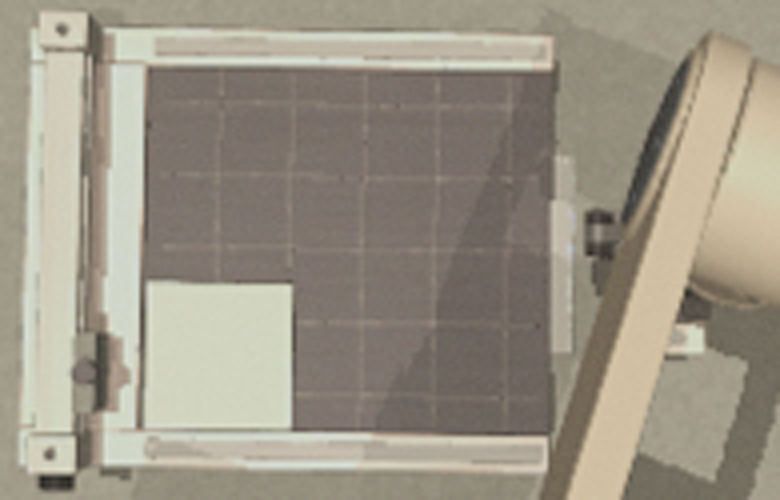

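View pics/s12.png

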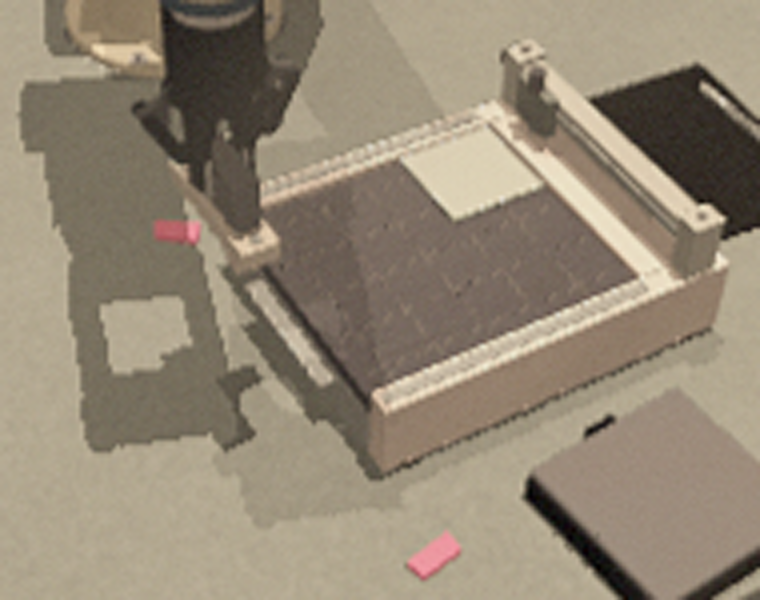

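The tray is home: only the 18 mm lip shows in front of the bed, at top crop (563,255). The plate hasn't moved and the scraper hangs level. I'm carrying it back over the bridge.

Request:
{"fn": "drive_tool", "kwargs": {
  "increments": [
    {"hand": 20, "dp": [1, 25, -4], "roll": 0},
    {"hand": 20, "dp": [3, 75, -5], "roll": 0},
    {"hand": 20, "dp": [5, 128, -5], "roll": -2},
    {"hand": 20, "dp": [7, 181, -5], "roll": -4},
    {"hand": 20, "dp": [10, 234, -5], "roll": -6},
    {"hand": 20, "dp": [12, 287, -5], "roll": -8},
    {"hand": 20, "dp": [15, 340, -5], "roll": -10},
    {"hand": 20, "dp": [17, 393, -5], "roll": -12},
    {"hand": 20, "dp": [20, 446, -5], "roll": -13.3},
    {"hand": 20, "dp": [22, 499, -5], "roll": -13.3},
    {"hand": 20, "dp": [24, 540, -5], "roll": -13.3},
    {"hand": 20, "dp": [24, 551, -5], "roll": -13.3}
  ]
}}

```text
time_s: 22.65
eef_pos: [0.5184, 0.3604, 0.3161]
tool_rot: [-3.137, -0.005, -2.884]
ft_force: [0.5, -0.8, -3.1]
finger_gap: 0.0234
```

Request:
{"fn": "drive_tool", "kwargs": {
  "increments": [
    {"hand": 20, "dp": [0, 0, 0], "roll": 0},
    {"hand": 20, "dp": [0, 0, 0], "roll": 0}
  ]
}}

```text
time_s: 22.9
eef_pos: [0.5182, 0.3591, 0.3149]
tool_rot: [-3.136, -0.007, -2.885]
ft_force: [0.9, -0.1, -2.3]
finger_gap: 0.0234
```

```bash
python3 - <<'E'
from h import *
from bench import arm
rel(arm.observe(),[(.517,.359,.125,104.6),(.517,.359,.1115,104.6)])
E
```

```text
t 22.9 pos [0.5182 0.3591 0.3149] toolY deg 104.69 F [ 0.9 -0.1 -2.3] gap 0.0234 tilt [ 0.007 -0.006 -1.   ] q [ 0.6   0.36  1.6  -0.    1.19 -1.22]
(0.517, 0.359, 0.125, 104.6) -> [-1.000e-01  1.300e+00  1.899e+02] roll 0.1
(0.517, 0.359, 0.1115, 104.6) -> [-2.000e-01  1.400e+00  2.034e+02] roll 0.1
```

Request:
{"fn": "drive_tool", "kwargs": {
  "increments": [
    {"hand": 20, "dp": [0, 1, 45], "roll": 0},
    {"hand": 20, "dp": [0, 1, 95], "roll": 0},
    {"hand": 20, "dp": [0, 1, 145], "roll": 0},
    {"hand": 20, "dp": [0, 1, 180], "roll": 0},
    {"hand": 20, "dp": [0, 1, 195], "roll": 0},
    {"hand": 20, "dp": [0, 1, 200], "roll": 0},
    {"hand": 20, "dp": [0, 1, 203], "roll": 0},
    {"hand": 20, "dp": [0, 1, 204], "roll": 0},
    {"hand": 20, "dp": [0, 1, 204], "roll": 0}
  ]
}}

```text
time_s: 24.02
eef_pos: [0.5172, 0.3589, 0.1118]
tool_rot: [-3.136, -0.006, -2.885]
ft_force: [-0.1, -0.8, -1.6]
finger_gap: 0.0235
```

```bash
python3 - <<'E'
from h import *
from bench import arm
rel(arm.observe(),[(.517,.359,.1111,104.6)])
p=arm.camera("scene")
cv2.imwrite("pics/s13.png",cv2.resize(p["pixels"][100:220,320:460,::-1],None,fx=5,fy=5,interpolation=cv2.INTER_CUBIC))
E
```

```text
t 24.02 pos [0.5172 0.3589 0.1118] toolY deg 104.7 F [-0.1 -0.8 -1.6] gap 0.0235 tilt [ 0.006 -0.005 -1.   ] q [ 0.61  0.59  1.75 -0.    0.81 -1.22]
(0.517, 0.359, 0.1111, 104.6) -> [0.2 0.1 0.7] roll 0.1
```

View pics/s13.png

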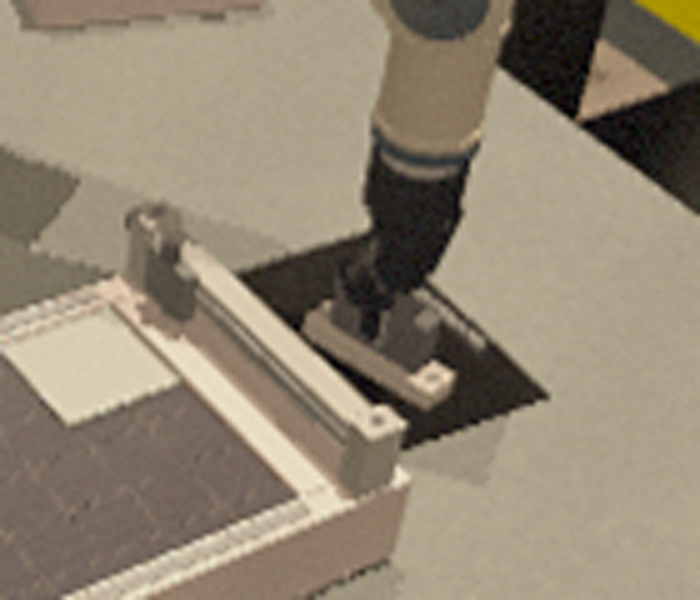

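The scraper is just above the mat, square over it. I'm settling it to contact and releasing.

Request:
{"fn": "drive_tool", "kwargs": {
  "increments": [
    {"hand": 20, "dp": [0, 0, 1], "roll": 0},
    {"hand": 20, "dp": [0, 0, 1.8], "roll": 0},
    {"hand": 20, "dp": [0, 0, 1.8], "roll": 0}
  ]
}}

```text
time_s: 24.45
eef_pos: [0.517, 0.3588, 0.1113]
tool_rot: [-3.136, -0.006, -2.885]
ft_force: [-6.9, -3.2, 12.3]
finger_gap: 0.0232
```

Request:
{"fn": "drive_tool", "kwargs": {
  "increments": [
    {"hand": 30, "dp": [0, 0, 0], "roll": 0},
    {"hand": 40, "dp": [0, 0, 0], "roll": 0},
    {"hand": 60, "dp": [0, 0, 0], "roll": 0},
    {"hand": 60, "dp": [0, 0, 0], "roll": 0},
    {"hand": 60, "dp": [0, 0, -10], "roll": 0},
    {"hand": 60, "dp": [0, 0, -40], "roll": 0},
    {"hand": 60, "dp": [0, 0, -90], "roll": 0},
    {"hand": 60, "dp": [0, 0, -140], "roll": 0},
    {"hand": 60, "dp": [0, 0, -190], "roll": 0},
    {"hand": 60, "dp": [0, 0, -200], "roll": 0}
  ]
}}

```text
time_s: 25.7
eef_pos: [0.519, 0.361, 0.3162]
tool_rot: [-3.139, 0.001, -2.885]
ft_force: [0.0, 0.9, -0.6]
finger_gap: 0.0599
```

Request:
{"fn": "drive_tool", "kwargs": {
  "increments": [
    {"hand": 60, "dp": [50, 30, 0], "roll": 0},
    {"hand": 60, "dp": [100, 60, 0], "roll": 0},
    {"hand": 60, "dp": [150, 90, 0], "roll": 0},
    {"hand": 60, "dp": [180, 120, 0], "roll": 0},
    {"hand": 60, "dp": [180, 130, 0], "roll": 0},
    {"hand": 60, "dp": [180, 130, 0], "roll": 0}
  ]
}}

```text
time_s: 26.45
eef_pos: [0.3121, 0.4415, 0.3155]
tool_rot: [-3.138, 0.001, -2.884]
ft_force: [0.4, 0.2, -0.7]
finger_gap: 0.0602
```

```bash
python3 - <<'E'
from h import *
from bench import arm
rel(arm.observe(),[])
for n in ("top","scene"):
    p=arm.camera(n)
    cv2.imwrite(f"pics/{n}14.png",p["pixels"][:,:,::-1])
    if n=="top": cv2.imwrite("pics/m14.png",cv2.resize(p["pixels"][170:275,135:235,::-1],None,fx=5.5,fy=5.5,interpolation=cv2.INTER_CUBIC))
    else: cv2.imwrite("pics/sm14.png",cv2.resize(p["pixels"][130:250,230:430,::-1],None,fx=4,fy=4,interpolation=cv2.INTER_CUBIC))
    for t in ["tweezers","rinse_bottle","loupe","good_plate","tray_lip"]:
        print(n,t,[(np.round(d["centre"],3),round(d["conf"],2)) for d in arm.recognise(p,t)][:2])
E
```

```text
t 26.45 pos [0.3121 0.4415 0.3155] toolY deg 104.78 F [ 0.4  0.2 -0.7] gap 0.0602 tilt [-0.001 -0.003 -1.   ] q [ 0.95  0.21  1.8  -0.    1.13 -0.87]
top tweezers [(array([0.472, 0.444, 0.009]), 0.55)]
top rinse_bottle [(array([ 0.426, -0.484,  0.113]), 0.67)]
top loupe [(array([ 0.567, -0.495,  0.058]), 0.82), (array([0.516, 0.348, 0.049]), 0.65)]
top good_plate [(array([0.483, 0.096, 0.084]), 0.75), (array([ 0.563, -0.138,  0.053]), 0.69)]
top tray_lip [(array([ 0.565, -0.142,  0.053]), 0.52)]
scene tweezers [(array([0.473, 0.434, 0.016]), 0.39)]
scene rinse_bottle [(array([ 0.448, -0.499,  0.094]), 0.67)]
scene loupe [(array([ 0.578, -0.507,  0.057]), 0.93)]
scene good_plate [(array([0.483, 0.095, 0.084]), 0.57), (array([0.606, 0.02 , 0.08 ]), 0.16)]
scene tray_lip [(array([ 0.571, -0.128,  0.052]), 0.62)]
```

View pics/m14.png

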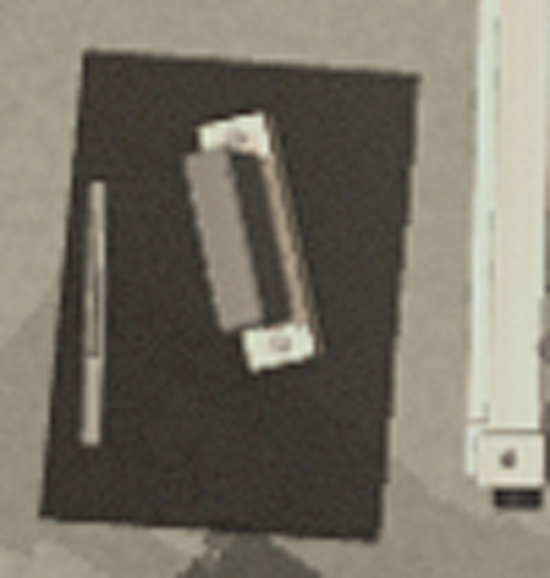

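View pics/sm14.png

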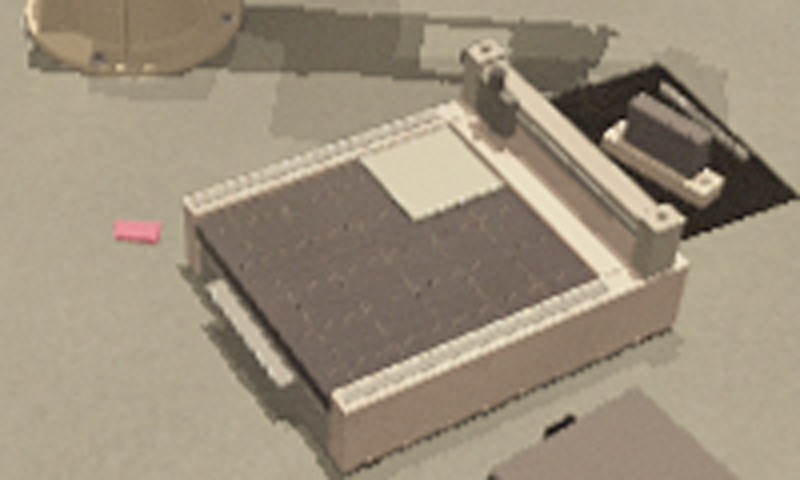

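View pics/top14.png

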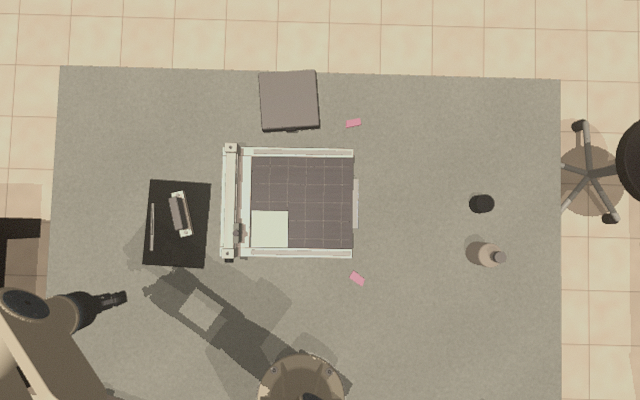

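The views show the scraper standing on the mat at top (180,213) and the bed clear except for the plate. Only the tray lip shows in front. The tweezers, bottle and loupe are where they started. Handing in.

```bash
python3 - <<'E'
from bench import arm
print(arm.sign_off())
E
```

```text
the job is handed in; nothing more can be done
None
```

I wiped all five offcuts into the tray in two strokes, two from the near side and then three from the far side. Then I pushed the tray home with the scraper and stood the scraper back on the mat. The job was handed in at about 27 s; the hand-in gives no verdict.

- **Offcuts:** before I shut the tray, the top picture showed all five in it, apparently lying flat. They can't be seen now that it is shut.
- **Tray:** it moved about 127 mm and stopped hard, with the force rising to 22 N. Only the front lip shows in front of the bed.
- **Scraper:** it stands level on the mat, about 3 mm from where it started and well inside the edges.
- **Good plate and other items:** the plate, tweezers, bottle and loupe were all found within about 5 mm of their first readings.
- **Contact with glass:** nothing in the pictures or force readings suggested the gripper touched an offcut, but I had no direct reading of that.

One check disagreed: at the end the network read the tray lip at y of about -0.142 m from the top camera and -0.128 m from the scene camera. I relied on the stop force and the pictures instead.

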